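# Unlatch the drill stand and hold it up level

## Robot

A 6-joint arm with a two-finger parallel gripper is mounted at the origin on the work surface. World frame = base frame: x ahead of the robot, y to its left, z up, the work surface at z = 0. Lengths are in mm, angles in degrees, forces in N, time in s.
With the tool pointing down it reaches from about 300 to 850 mm from the base axis. Payload 4.2 kg.
Tool frame: the origin (TCP) lies at the very end of the fingers, on their centre line; the grasp point (between the pads) lies 19 mm behind it; z points along the fingers, y is the line along which they close (so a half turn about z gives the same grasp; the last joint's range is limited). The gripper opens to 91 mm and grips with 3 to 60 N. Pads are 32 mm wide; open, the fingers measure 118 mm over their backs; the gripper's body (76 mm by 178 mm) begins 60 mm behind the grasp point.
Start: joints at [-75.057, 18.312, 89.639, -0, 72.044, -1.146], TCP at [159.349, -552.495, 213.976] pointing down, gripper open.
Joint ranges: [-177.97, 177.97], [-48.28, 115.42], [12.27, 149.76], [-77.06, 257.06], [2.81, 150.46], [-146.56, 146.56]. Speed limits (degrees/s): [147.25, 147.25, 180, 180, 180, 180].

## Interface

Orientations are given as [roll, pitch, yaw] about the fixed x, y, z axes, in that order (R = Rz(yaw) Ry(pitch) Rx(roll)).
In Python, from workcell import env, grab_frame gives the robot as it stands. The module is installed in compiled form; this text tells all that it offers.
- The arm moves only by the tool move_arm, never from a script. Its argument "plan" is a list of rows, each an object of numbers: "tx", "ty", "tz": the shift along the tool's x, y, z in cm; "wx", "wy", "wz": the turn, a rotation vector about the tool's x, y, z in rad. In form: [{"tx": .., "ty": .., "tz": .., "wx": .., "wy": .., "wz": ..}, ...]. A call has 1 to 12 rows; each row shifts and turns the commanded pose from where the row before left it, along the tool's axes as they then stand; what a row does not reach is not made up. A row lasts 1/12 s, in which the tool goes at most 41.7 mm and 7.16 degrees, less where a joint would pass 70% of its speed; a pose out of reach is approached as far as the arm can. A call is refused whole if a number of a shift passes 4.17 or a number of a turn 0.125, either way. A call with a gripper value outside its range is refused whole. "gripper" is the finger opening in cm, from 0 to 9.12, set as the call begins (left out, the last holds). The fingers move at their own pace and stop on an object; "force" is the grip in N (left out, the last holds). Time passes only in rows, so rows that do not move let the fingers close. It gives the time, the measured TCP pose, the force, the opening and the grip force at its end, in the units of the state.
- env.state(): the state, without advancing time (a new reading comes with each control period).
- grab_frame(name): name is "scene" or "top" or "wrist"; returns a dict with "color" (400x640x3 uint8, red, green, blue), "vfov" (degrees; the focal length in pixels is half the picture's height over the tangent of half this angle, whatever the lens; pixels are square), "cx", "cy" (the principal point, pixels), "view" (4x4, takes a point from world to camera coordinates). Camera axes: x right, y up, looking along -z (the intrinsics and any distortion apply to the point x, -y, -z); pixel columns grow to the right and rows downward; lengths in mm; the calibration is good to about 2 mm. A picture is of the moment at which its call begins. There is no depth.
- env.job_done(): hands the job in; it is judged then, once.
The state is a dict: "time_s": time; "qpos": joint angles; "qvel": joint speeds; "effort": joint torques, N m; "ee_pos": TCP position; "ee_rot": TCP orientation; "force": force on the tool from outside, world axes, zero at the start; "torque": the same for the moment, N m; "gripper_width": finger opening in mm; "gripper_force": force on a finger pad.
Only numpy, scipy, OpenCV 4.12 (cv2) and the standard library are available. Lean on these libraries where they do the work, as an engineer would, in place of code of your own. Each camera call takes 0.05 s, during which the arm holds its last target. There are 200 camera calls.

## Task

The drill stand is locked in its dock on the bench. Push the dock's latch away from the stand, all the way until it clicks home in its spring detent, then take the stand by its wooden handle, lift it straight up about 10 cm above the dock and keep it there, steady and level, so that the loose reamers stay in their holes. Finish while still holding it up, with the latch left open and the other things on the bench left where they are.

Things in the scene. Friction and masses are not known exactly. Their poses are not given: they have to be found in the camera images.
- dock: Fixed steel base plate 110 x 325 x 12 mm. Origin on the bench under the centre of the stand's seat; x across (+-55 mm), y along it towards the latch (plate from -90 to +235 mm), z up. Rims 8 mm high round the seat. Two rails (x +-22 to 30, y 100 to 230, tops 34 mm over the bench) carry the latch; detent housing beside the +x rail at y = 180, x to 61, top 38 mm over the bench.
- latch (a joint): Sliding latch, m: 0 = locked, its tongue (34 mm wide, 25 to 31 mm above the bench) 20 mm over the end of the stand's foot; starts at 0 to 0.010. Grows as the latch moves along the dock's +y, away from the stand, to the stop at 0.040. Friction about 1 N; from 0.026 to the crest at 0.034 a spring ball resists, about 5 N in all; just past the crest it snaps it to the stop and keeps it there.
- latch_post (a point): Centre of the top of the latch's upright post, 80 mm above the bench, at dock x = 0, y = 140 mm + latch value. Post 14 mm in diameter, black cap 18 mm across on its top 8 mm. Its slide block (36 mm wide, top 35 mm above the bench) reaches 27 mm from the post's axis towards the stand, then the lower tongue. In dock y the stand's block ends at 42 mm, its handle at 50 mm.
- stand: Drill stand to be lifted, 0.3 to 0.65 kg, seated with its axes along the dock's. Origin: centre of its underside, 12 mm above the bench while seated. Aluminium foot 70 (x) x 150 (y) x 10 mm, on it a light wooden block 64 x 84 mm, top 50 mm above the origin; six drills and reamers stand in it, tops at most 92 mm above the origin. Over it a dark wooden handle bar on two steel posts.
- stand_handle (a point): Centre of the stand's handle bar, 135 mm above the stand's origin (147 mm above the bench while seated). The bar is 14 mm thick (stand x), 100 mm long (stand y) and 16 mm high; free beneath, but for its two 12 mm posts 34 mm either side of the centre; the stand balances about its centre.
- reamer_a: Loose steel reamer, 10 mm diameter, 72 mm long, standing in a 12 mm hole 30 mm deep of the stand, at x = -18, y = -26 mm. Origin: its lower end, 20 mm above the stand's origin.
- reamer_b: The second loose reamer, the same, at x = +18, y = +26 mm of the stand.
- spare_block: Bystander: an empty drill block with the same foot (70 x 150 mm, 50 mm high), without handle or drills, lying loose beyond the dock's other end. Origin: centre of its underside.
- hammer: Bystander: hammer 260 mm long lying on the bench on the dock's +x side, at most 50 mm high.
- file: Bystander: flat file with wooden handle, 280 mm long, 22 mm high, lying on the dock's -x side. Origin: between handle and blade, on the bench.
- tin: Bystander: round steel tin, 60 mm diameter, 45 mm high, on the dock's +x side near the latch. Origin: centre of its underside.
- square: Bystander: steel try square, 150 x 100 mm, 12 mm high, flat on the bench to the robot's left. Origin: its corner.
- offcut: Bystander: solid steel bar offcut 40 x 90 x 40 mm, to the robot's right. Origin: centre of its underside.

How it is judged:
By the outcome, as a careful person would: the job done as asked, in the order asked, and still so for the second after the job is handed in, while the arm keeps its last pose, push and grip.
It also fails if it takes over 42 s, if anything falls off the work surface, if the arm or the gripper's body presses on something with over 40 N, if the wrist force passes 120 N, or if a joint passes its speed limit or range.

## Working session

There is one attempt and no reset: what is moved stays moved. The work goes in short steps, Python scripts to look and compute and a tool call to move; the robot and the scene stay as the last step left them, time stands still between calls to the robot, and variables do not carry over. Pictures are saved under pics/ and viewed, at most 10 in all, crops included, and the job is handed in when it is done.

Besides the shell and the picture viewer there is one more tool, called after ">>>" as name(argument=value, ...), one argument or row to a line, values as JSON. move_arm: Moves the arm, as the interface text tells. Its arguments: {"type":"object","properties":{"plan":{"type":"array","items":{"type":"object","properties":{"tx":{"type":"number"},"ty":{"type":"number"},"tz":{"type":"number"},"wx":{"type":"number"},"wy":{"type":"number"},"wz":{"type":"number"}}}},"gripper":{"type":"number"},"force":{"type":"number"}},"required":["plan"]}

```bash
mkdir -p pics; cat > h.py <<'E'
import numpy as np,cv2,json
from workcell import env,grab_frame
def shot(n,f):
    d=grab_frame(n); cv2.imwrite(f'pics/{f}.png',d['color'][:,:,::-1])
    np.savez(f'pics/{f}.npz',**{k:np.array(d[k]) for k in d if k!='color'}); print(n,{k:d[k] for k in d if k not in('color','view')}); return d
def ray(f,u,v):
    d=np.load(f'pics/{f}.npz',allow_pickle=True); V=d['view']; fl=200/np.tan(np.radians(float(d['vfov']))/2)
    c=np.array([(u-d['cx'])/fl,-(v-d['cy'])/fl,-1.]); R=V[:3,:3]
    return -R.T@V[:3,3], R.T@c/np.linalg.norm(c)
def tri(obs):
    A=0;b=0
    for o in obs:
        p,r=ray(*o); M=np.eye(3)-np.outer(r,r); A=A+M; b=b+M@p
    x=np.linalg.solve(A,b); return x,[round(float(np.linalg.norm((np.eye(3)-np.outer(ray(*o)[1],ray(*o)[1]))@(x-ray(*o)[0]))),1) for o in obs]
def onz(f,u,v,z):
    p,r=ray(f,u,v); return p+r*(z-p[2])/r[2]
E
python3 - <<'E'
from h import *
a=shot('scene','s0');b=shot('top','t0');c=shot('wrist','w0')
print(a.keys()); print(env.state())
E
for f in s0 t0; do python3 -c "
import cv2;i=cv2.imread('pics/$f.png');cv2.imwrite('pics/${f}b.png',cv2.resize(i,(800,500),interpolation=3))";done
```

```text
scene {'vfov': 51.750198466107165, 'cx': 324.4131451259672, 'cy': 192.2299449332073}
top {'vfov': 50.231380316529304, 'cx': 314.7072207150039, 'cy': 195.6066961070657}
wrist {'vfov': 62.92664445191368, 'cx': 316.630196530671, 'cy': 207.89894793763222}
dict_keys(['color', 'vfov', 'cx', 'cy', 'view'])
{'time_s': 0.15, 'qpos': array([-7.50585555e+01,  1.83416930e+01,  8.96906640e+01, -1.19003050e-03,
        7.20443426e+01, -1.14621646e+00]), 'qvel': array([ 0.04817717, -0.02928254, -0.24932054, -0.05870813, -0.02871691,
       -0.02650742]), 'effort': array([-4.81876104e-04, -4.12774622e+01, -2.32155651e+01,  7.26956804e-02,
        4.33788775e-02, -9.21269657e-05]), 'ee_pos': array([ 159.22838732, -552.10997859,  213.32667343]), 'ee_rot': array([-1.79923293e+02, -4.02941742e-04,  1.60880283e+01]), 'force': array([ 0.53769211, -1.00104643, -0.35439566]), 'torque': array([-0.02621859,  0.03890961, -0.04343084]), 'gripper_force': 0.0, 'gripper_width': 91.34488541222143}
```

View pics/s0b.png

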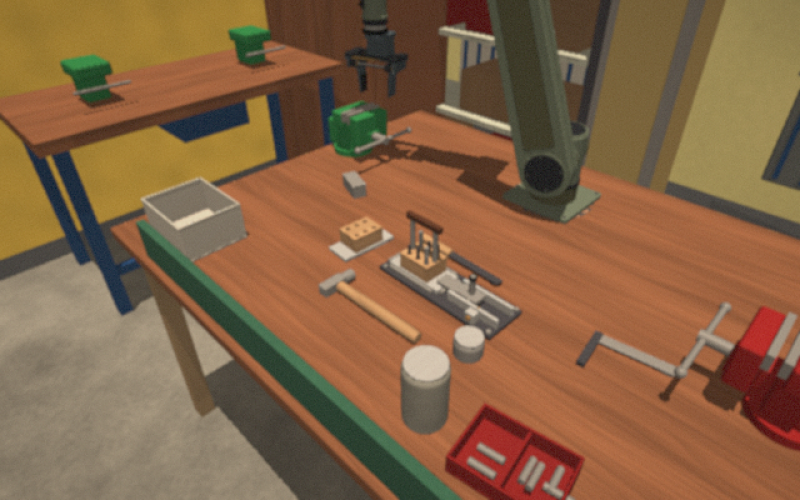

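View pics/t0b.png

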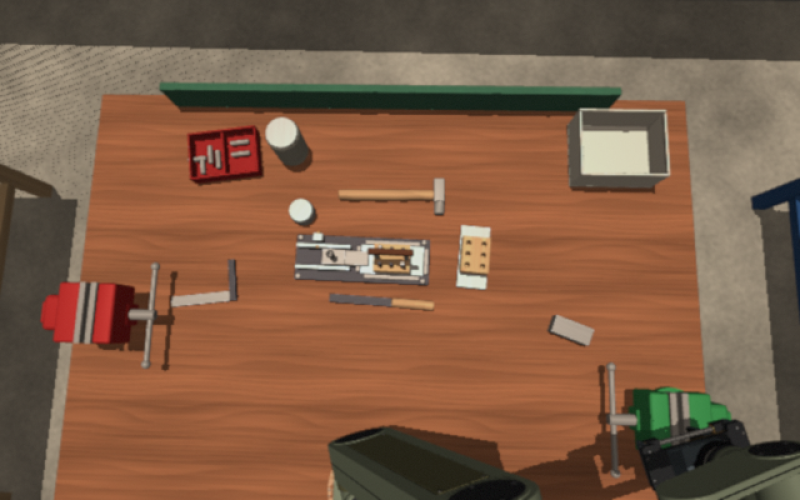

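The scene view shows the dock around (450,285) with the handle at (425,222) and the post cap at (473,279). In the top view the dock spans (295–430, 235–285), with the latch towards image left, the handle at (390,253) and the cap at (332,256). Next I'll enlarge both.

```bash
python3 - <<'E'
import cv2,numpy as np
s=cv2.imread('pics/s0.png')[160:272,298:423]; t=cv2.imread('pics/t0.png')[180:236,225:352]
a=cv2.resize(s,None,fx=5,fy=5,interpolation=2);cv2.imwrite('pics/c1.png',a)
b=cv2.resize(t,None,fx=6,fy=6,interpolation=2);cv2.imwrite('pics/c2.png',b)
E
```

```text
(no output)
```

View pics/c1.png

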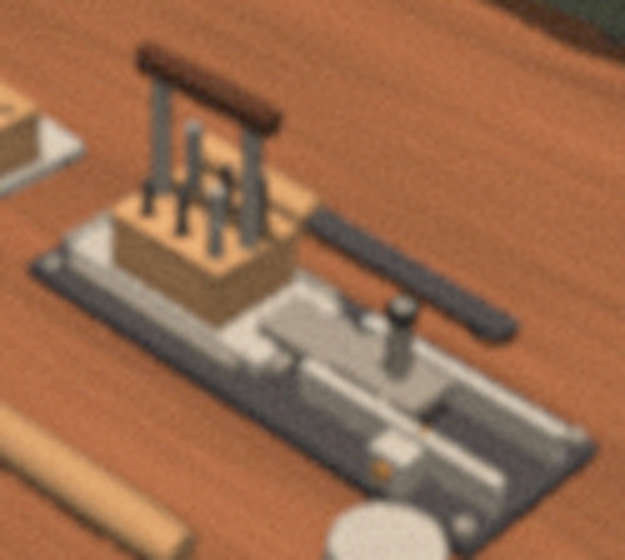

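View pics/c2.png

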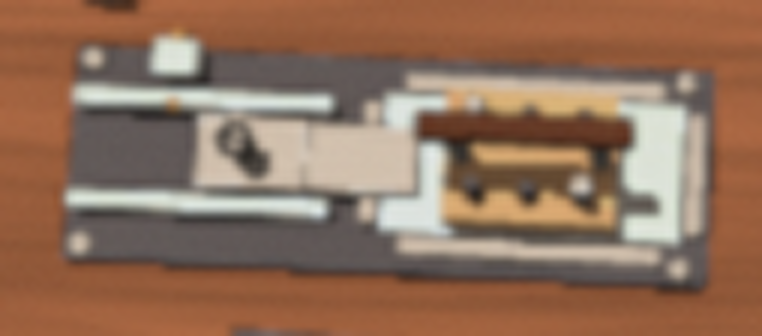

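The crops show the handle bar with ends at (148,58) and (272,118) in the scene crop, and (418,126) and (632,134) in the top crop. The cap centre is at (403,305) in the scene crop and (236,137) in the top crop. The plate corners in the top crop are (85,47), (712,72), (708,288) and (65,260).

```bash
cat >> h.py <<'E'
S=lambda x,y:('s0',298+x/5-.4,160+y/5-.4)
T=lambda x,y:('t0',225+x/6-.4,180+y/6-.4)
E
python3 - <<'E'
from h import *
np.set_printoptions(precision=1,suppress=True)
print('bar +y end',*tri([S(272,118),T(418,126)]))
print('bar -y end',*tri([S(148,58),T(632,134)]))
print('bar c',*tri([S(209,88),T(525,130)]))
print('cap',*tri([S(403,305),T(236,137)]))
c=[onz(*T(*p),12) for p in [(85,47),(712,72),(708,288),(65,260)]]
for q in c: print(q)
yd=((c[0]-c[1])+(c[3]-c[2]))/2; print('ydir ang',np.degrees(np.arctan2(yd[1],yd[0])),np.linalg.norm(yd))
yd/=np.linalg.norm(yd); m=sum(c)/4; o=m-yd*72.5; print('origin',o,'post0',o+yd*140)
print('bar z147',onz(*T(525,130),147),'cap z80',onz(*T(236,137),80), onz(*S(403,301),80))
p=onz(*T(236,137),80)-o; print('latch y',p@yd)
print('tin',onz(*('t0',241,169),45),'bolt',onz(*T(415,158),31))
E
```

```text
bar +y end [524.5  30.2 150.4] [1.2, 1.2]
bar -y end [522.1 -64.6 145.6] [0.9, 0.9]
bar c [523.3 -17.  147.6] [0.0, 0.0]
cap [527.6 123.6  80.1] [0.0, 0.0]
[582.4 212.9  12. ]
[ 575.2 -106.    12. ]
[ 465.9 -105.2   12. ]
[473.5 217.3  12. ]
ydir ang 88.67402953551796 320.7971925341144
origin [522.6 -17.7  12. ] post0 [525.8 122.2  12. ]
bar z147 [523.4 -17.  147. ] cap z80 [527.6 123.6  80. ] [524.8 121.5  80. ]
latch y 141.41785843812184
tin [632.6 202.   45. ] bolt [525.9  41.4  31. ]
```

>>> move_arm(
  plan=[
    {"wz":-0.1152,"tz":-0.2},
    {"wz":-0.1152,"tz":-0.2},
    {"wz":-0.1152,"tz":-0.2},
    {"wz":-0.1152,"tz":-0.2},
    {"wz":-0.1152,"tz":-0.2},
    {"wz":-0.1152},
    {"wz":-0.1152},
    {"wz":-0.1152},
    {"wz":-0.1152},
    {"wz":-0.1152},
    {"wz":-0.1152},
    {},
  ],
  gripper=0,
  force=20,
)

```text
schema error: expected keys tx, ty, tz, wx, wy, wz
```

>>> move_arm(
  plan=[
    {"tx":1.8,"ty":1.0},
    {"tx":3.5,"ty":1.9},
    {"tx":3.5,"ty":1.9},
    {"tx":3.5,"ty":1.9},
    {"tx":3.5,"ty":1.9},
    {"tx":3.5,"ty":1.9},
    {"tx":3.5,"ty":1.9},
    {"tx":3.5,"ty":1.9},
    {"tx":3.5,"ty":1.9},
    {"tx":3.5,"ty":1.9},
    {"tx":3.5,"ty":1.9},
    {"tx":3.5,"ty":1.9},
  ],
)

```text
schema error: expected keys tx, ty, tz, wx, wy, wz
```

>>> move_arm(
  plan=[
    {"tx":3.5,"ty":1.9},
    {"tx":3.5,"ty":1.9},
    {"tx":3.5,"ty":1.9},
    {"tx":3.5,"ty":1.9},
    {"tx":3.5,"ty":1.9},
    {"tx":3.5,"ty":1.9},
    {"tx":1.5,"ty":1.4},
    {},
    {},
    {},
  ],
)

```text
schema error: expected keys tx, ty, tz, wx, wy, wz
```

All six keys are required in every row.

>>> move_arm(
  plan=[
    {"tx":0,"ty":0,"tz":-0.2,"wx":0,"wy":0,"wz":-0.1152},
    {"tx":0,"ty":0,"tz":-0.2,"wx":0,"wy":0,"wz":-0.1152},
    {"tx":0,"ty":0,"tz":-0.2,"wx":0,"wy":0,"wz":-0.1152},
    {"tx":0,"ty":0,"tz":-0.2,"wx":0,"wy":0,"wz":-0.1152},
    {"tx":0,"ty":0,"tz":-0.2,"wx":0,"wy":0,"wz":-0.1152},
    {"tx":0,"ty":0,"tz":0,"wx":0,"wy":0,"wz":-0.1152},
    {"tx":0,"ty":0,"tz":0,"wx":0,"wy":0,"wz":-0.1152},
    {"tx":0,"ty":0,"tz":0,"wx":0,"wy":0,"wz":-0.1152},
    {"tx":0,"ty":0,"tz":0,"wx":0,"wy":0,"wz":-0.1152},
    {"tx":0,"ty":0,"tz":0,"wx":0,"wy":0,"wz":-0.1152},
    {"tx":0,"ty":0,"tz":0,"wx":0,"wy":0,"wz":-0.1152},
    {"tx":0,"ty":0,"tz":0,"wx":0,"wy":0,"wz":0},
  ],
  gripper=0,
  force=20,
)

```text
time_s: 1.15
ee_pos: [159.3, -552.3, 223.6]
ee_rot: [-180.0, -0.0, 88.8]
force: [0.1, 0.2, -0.1]
gripper_width: 14.3
gripper_force: 0.0
```

>>> move_arm(
  plan=[
    {"tx":1.8,"ty":1.0,"tz":0,"wx":0,"wy":0,"wz":0},
    {"tx":3.5,"ty":1.9,"tz":0,"wx":0,"wy":0,"wz":0},
    {"tx":3.5,"ty":1.9,"tz":0,"wx":0,"wy":0,"wz":0},
    {"tx":3.5,"ty":1.9,"tz":0,"wx":0,"wy":0,"wz":0},
    {"tx":3.5,"ty":1.9,"tz":0,"wx":0,"wy":0,"wz":0},
    {"tx":3.5,"ty":1.9,"tz":0,"wx":0,"wy":0,"wz":0},
    {"tx":3.5,"ty":1.9,"tz":0,"wx":0,"wy":0,"wz":0},
    {"tx":3.5,"ty":1.9,"tz":0,"wx":0,"wy":0,"wz":0},
    {"tx":3.5,"ty":1.9,"tz":0,"wx":0,"wy":0,"wz":0},
    {"tx":3.5,"ty":1.9,"tz":0,"wx":0,"wy":0,"wz":0},
    {"tx":3.5,"ty":1.9,"tz":0,"wx":0,"wy":0,"wz":0},
    {"tx":3.5,"ty":1.9,"tz":0,"wx":0,"wy":0,"wz":0},
  ],
)

```text
time_s: 2.15
ee_pos: [387.9, -152.7, 224.1]
ee_rot: [180.0, 0.0, 88.5]
force: [1.0, -0.1, 0.0]
gripper_width: 0.3
gripper_force: 0.0
```

>>> move_arm(
  plan=[
    {"tx":3.5,"ty":1.9,"tz":0,"wx":0,"wy":0,"wz":0},
    {"tx":3.5,"ty":1.9,"tz":0,"wx":0,"wy":0,"wz":0},
    {"tx":3.5,"ty":1.9,"tz":0,"wx":0,"wy":0,"wz":0},
    {"tx":3.5,"ty":1.9,"tz":0,"wx":0,"wy":0,"wz":0},
    {"tx":3.5,"ty":1.9,"tz":0,"wx":0,"wy":0,"wz":0},
    {"tx":3.0,"ty":1.9,"tz":0,"wx":0,"wy":0,"wz":0},
    {"tx":1.5,"ty":1.4,"tz":0,"wx":0,"wy":0,"wz":0},
    {"tx":0,"ty":0,"tz":0,"wx":0,"wy":0,"wz":0},
    {"tx":0,"ty":0,"tz":0,"wx":0,"wy":0,"wz":0},
    {"tx":0,"ty":0,"tz":0,"wx":0,"wy":0,"wz":0},
  ],
)

```text
time_s: 2.98
ee_pos: [519.7, 61.9, 223.6]
ee_rot: [-179.9, 0.0, 88.6]
force: [-0.2, -0.9, -0.2]
gripper_width: 0.2
gripper_force: 0.0
```

>>> move_arm(
  plan=[
    {"tx":2.0,"ty":0.5,"tz":0,"wx":0,"wy":0,"wz":0},
    {"tx":0.6,"ty":0,"tz":0,"wx":0,"wy":0,"wz":0},
    {"tx":0,"ty":0,"tz":2,"wx":0,"wy":0,"wz":0},
    {"tx":0,"ty":0,"tz":3,"wx":0,"wy":0,"wz":0},
    {"tx":0,"ty":0,"tz":3,"wx":0,"wy":0,"wz":0},
    {"tx":0,"ty":0,"tz":3,"wx":0,"wy":0,"wz":0},
    {"tx":0,"ty":0,"tz":3,"wx":0,"wy":0,"wz":0},
    {"tx":0,"ty":0,"tz":2,"wx":0,"wy":0,"wz":0},
    {"tx":0,"ty":0,"tz":0.8,"wx":0,"wy":0,"wz":0},
    {"tx":0,"ty":0,"tz":0,"wx":0,"wy":0,"wz":0},
    {"tx":0,"ty":0,"tz":0,"wx":0,"wy":0,"wz":0},
  ],
)

```text
time_s: 3.9
ee_pos: [526.4, 87.8, 56.7]
ee_rot: [179.9, 0.0, 88.6]
force: [0.5, 0.7, 1.2]
gripper_width: 0.8
gripper_force: 0.0
```

>>> move_arm(
  plan=[
    {"tx":0.5,"ty":0,"tz":0,"wx":0,"wy":0,"wz":0},
    {"tx":0.5,"ty":0,"tz":0,"wx":0,"wy":0,"wz":0},
    {"tx":0.5,"ty":0,"tz":0,"wx":0,"wy":0,"wz":0},
    {"tx":0.5,"ty":0,"tz":0,"wx":0,"wy":0,"wz":0},
    {"tx":0,"ty":0,"tz":0,"wx":0,"wy":0,"wz":0},
    {"tx":0,"ty":0,"tz":0,"wx":0,"wy":0,"wz":0},
  ],
)

```text
time_s: 4.4
ee_pos: [526.5, 108.9, 56.2]
ee_rot: [180.0, -0.0, 88.7]
force: [0.0, -0.7, -0.9]
gripper_width: 0.5
gripper_force: 0.0
```

>>> move_arm(
  plan=[
    {"tx":0.4,"ty":0,"tz":0,"wx":0,"wy":0,"wz":0},
    {"tx":0.4,"ty":0,"tz":0,"wx":0,"wy":0,"wz":0},
    {"tx":0.4,"ty":0,"tz":0,"wx":0,"wy":0,"wz":0},
    {"tx":0.4,"ty":0,"tz":0,"wx":0,"wy":0,"wz":0},
    {"tx":0,"ty":0,"tz":0,"wx":0,"wy":0,"wz":0},
    {"tx":0,"ty":0,"tz":0,"wx":0,"wy":0,"wz":0},
  ],
)

```text
time_s: 4.9
ee_pos: [526.8, 124.7, 55.8]
ee_rot: [-180.0, -0.0, 88.7]
force: [-0.5, -0.5, 0.3]
gripper_width: 0.3
gripper_force: 0.0
```

>>> move_arm(
  plan=[
    {"tx":0.2,"ty":0,"tz":0,"wx":0,"wy":0,"wz":0},
    {"tx":0.2,"ty":0,"tz":0,"wx":0,"wy":0,"wz":0},
    {"tx":0.2,"ty":0,"tz":0,"wx":0,"wy":0,"wz":0},
    {"tx":0,"ty":0,"tz":0,"wx":0,"wy":0,"wz":0},
  ],
)

```text
time_s: 5.23
ee_pos: [526.9, 130.6, 55.8]
ee_rot: [-180.0, -0.0, 88.7]
force: [-0.7, -0.1, -0.3]
gripper_width: 0.5
gripper_force: 0.2
```

```bash
python3 - <<'E'
from h import *
shot('wrist','w1');shot('scene','s1')
w=cv2.imread('pics/w1.png');s=cv2.imread('pics/s1.png')[150:272,290:430]
a=cv2.resize(s,(459,400),interpolation=2);w=cv2.resize(w,(640,400))[:,150:490]
cv2.imwrite('pics/c3.png',np.hstack([w,a]))
print(env.state()['force'])
E
```

```text
wrist {'vfov': 62.92664445191368, 'cx': 316.630196530671, 'cy': 207.89894793763222}
scene {'vfov': 51.750198466107165, 'cx': 324.4131451259672, 'cy': 192.2299449332073}
[ 0.01182791  0.23244589 -0.04664359]
```

View pics/c3.png

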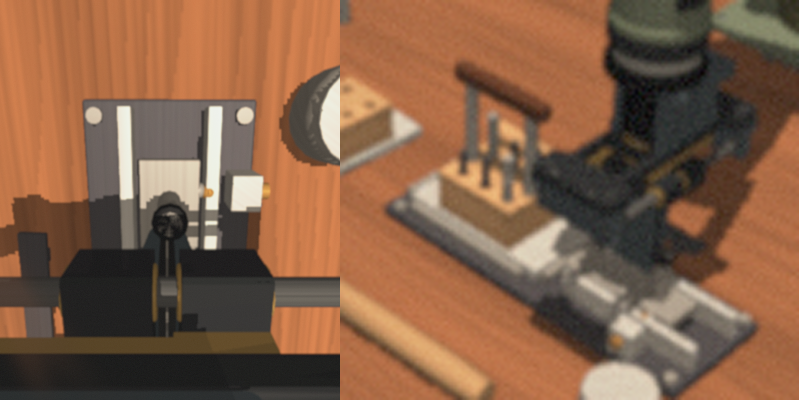

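The wrist view shows the post cap at (320,223) in full-image pixels, centred in front of the finger seam. The slide block's front is now level with the detent housing. The scene view shows the stand still seated.

```bash
python3 - <<'E'
from h import *
p=onz('w1',320,218,80);print(p)
for q in [(150+83,100),(150+256,100)]: print(onz('w1',*q,12))
E
```

```text
[529.30864742 160.80633046  80.        ]
[477.04710376 217.58701875  12.        ]
[584.27004381 215.29774116  12.        ]
```

>>> move_arm(
  plan=[
    {"tx":0.2,"ty":0,"tz":0,"wx":0,"wy":0,"wz":0},
    {"tx":0.2,"ty":0,"tz":0,"wx":0,"wy":0,"wz":0},
    {"tx":0,"ty":0,"tz":0,"wx":0,"wy":0,"wz":0},
  ],
)

```text
time_s: 5.58
ee_pos: [527.1, 134.5, 55.9]
ee_rot: [-180.0, 0.0, 88.7]
force: [0.2, -0.5, 0.4]
gripper_width: 0.5
gripper_force: 0.3
```

>>> move_arm(
  plan=[
    {"tx":0.2,"ty":0,"tz":0,"wx":0,"wy":0,"wz":0},
    {"tx":0.1,"ty":0,"tz":0,"wx":0,"wy":0,"wz":0},
    {"tx":0,"ty":0,"tz":0,"wx":0,"wy":0,"wz":0},
  ],
)

```text
time_s: 5.83
ee_pos: [527.1, 136.2, 55.9]
ee_rot: [-180.0, 0.1, 88.8]
force: [-0.3, -6.4, 0.9]
gripper_width: 0.5
gripper_force: 2.7
```

>>> move_arm(
  plan=[
    {"tx":0.1,"ty":0,"tz":0,"wx":0,"wy":0,"wz":0},
    {"tx":0.1,"ty":0,"tz":0,"wx":0,"wy":0,"wz":0},
    {"tx":0,"ty":0,"tz":0,"wx":0,"wy":0,"wz":0},
  ],
)

```text
time_s: 6.08
ee_pos: [527.1, 136.6, 55.9]
ee_rot: [-180.0, 0.3, 88.8]
force: [0.0, -11.8, 1.6]
gripper_width: 0.7
gripper_force: 5.5
```

>>> move_arm(
  plan=[
    {"tx":0.1,"ty":0,"tz":0,"wx":0,"wy":0,"wz":0},
    {"tx":0.1,"ty":0,"tz":0,"wx":0,"wy":0,"wz":0},
    {"tx":0,"ty":0,"tz":0,"wx":0,"wy":0,"wz":0},
  ],
)

```text
time_s: 6.33
ee_pos: [527.0, 136.9, 55.8]
ee_rot: [-180.0, 0.5, 88.9]
force: [1.6, -17.3, 1.8]
gripper_width: 0.5
gripper_force: 8.4
```

>>> move_arm(
  plan=[
    {"tx":-1.0,"ty":0,"tz":0,"wx":0,"wy":0,"wz":0},
    {"tx":-2.0,"ty":0,"tz":0,"wx":0,"wy":0,"wz":0},
    {"tx":-1.0,"ty":0,"tz":0,"wx":0,"wy":0,"wz":0},
    {"tx":0,"ty":0,"tz":-2,"wx":0,"wy":0,"wz":0},
    {"tx":0,"ty":0,"tz":-4,"wx":0,"wy":0,"wz":0},
    {"tx":0,"ty":0,"tz":-4,"wx":0,"wy":0,"wz":0},
    {"tx":0,"ty":0,"tz":-4,"wx":0,"wy":0,"wz":0},
    {"tx":0,"ty":0,"tz":-4,"wx":0,"wy":0,"wz":0},
    {"tx":0,"ty":0,"tz":-2,"wx":0,"wy":0,"wz":0},
    {"tx":0,"ty":0,"tz":0,"wx":0,"wy":0,"wz":0},
    {"tx":0,"ty":0,"tz":0,"wx":0,"wy":0,"wz":0},
  ],
  gripper=6,
)

```text
time_s: 7.25
ee_pos: [526.7, 101.6, 257.0]
ee_rot: [179.8, -0.1, 88.7]
force: [0.1, 0.4, 0.0]
gripper_width: 60.1
gripper_force: 0.0
```

>>> move_arm(
  plan=[
    {"tx":-2,"ty":0,"tz":0,"wx":0,"wy":0,"wz":0},
    {"tx":-4,"ty":0,"tz":0,"wx":0,"wy":0,"wz":0},
    {"tx":-4,"ty":0,"tz":0,"wx":0,"wy":0,"wz":0},
    {"tx":-4,"ty":0,"tz":0,"wx":0,"wy":0,"wz":0},
    {"tx":-2,"ty":0,"tz":0,"wx":0,"wy":0,"wz":0},
    {"tx":0,"ty":0,"tz":0,"wx":0,"wy":0,"wz":0},
    {"tx":0,"ty":0,"tz":0,"wx":0,"wy":0,"wz":0},
    {"tx":0,"ty":0,"tz":0,"wx":0,"wy":0,"wz":0},
  ],
)

```text
time_s: 7.92
ee_pos: [522.1, -57.8, 254.6]
ee_rot: [-179.9, -0.1, 88.7]
force: [0.6, 0.5, 0.3]
gripper_width: 60.1
gripper_force: 0.0
```

```bash
python3 - <<'E'
from h import *
shot('wrist','w2');shot('top','t2')
w=cv2.imread('pics/w2.png');t=cv2.imread('pics/t2.png')[180:236,225:352]
cv2.imwrite('pics/c4.png',np.vstack([w[:, :],cv2.resize(t,(640,200))[:,:]]) )
s=env.state();print(s['ee_pos'],s['ee_rot'],s['gripper_width'])
E
```

```text
wrist {'vfov': 62.92664445191368, 'cx': 316.630196530671, 'cy': 207.89894793763222}
top {'vfov': 50.231380316529304, 'cx': 314.7072207150039, 'cy': 195.6066961070657}
[522.48139813 -57.2998359  255.21299308] [-1.79923404e+02 -3.84987356e-02  8.87840962e+01] 60.06733953759556
```

View pics/c4.png

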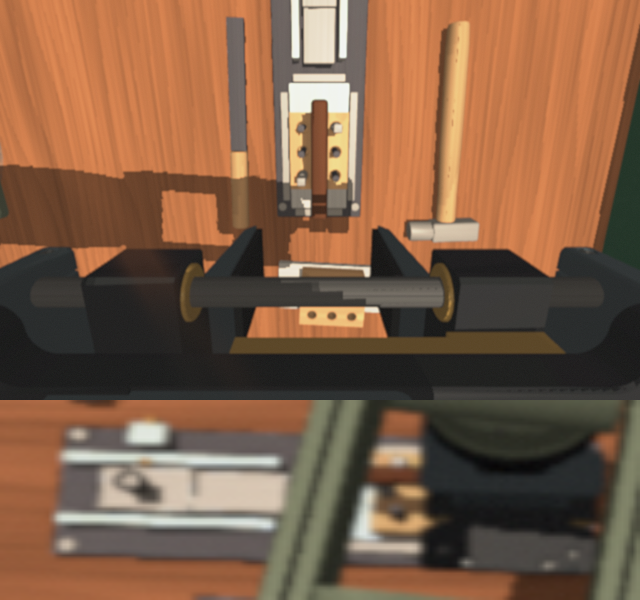

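The wrist view shows the bar along column 319.5, from row 100 to about row 205. The tongue has cleared the foot, whose end is fully visible. In the top view the cap has moved to about (249.2,203) in full-image pixels.

```bash
python3 - <<'E'
from h import *
np.set_printoptions(precision=1,suppress=True)
c=onz('t2',249.2-.4,202.8,80);print('cap',c,'latch',c[1]+17.7-140)
for v in (100,150,205): print(onz('w2',319.5,v,155))
print(tri([('w2',319.5,150),T(470,128)]) )
print('far end tri',tri([('w2',319.5,100),S(272,116),T(418,126)]))
E
```

```text
cap [525.7 167.2  80. ] latch 44.86994284312826
[526.2  31.2 155. ]
[525.4  -7.5 155. ]
[524.6 -53.7 155. ]
(array([520.9,   0.7, 195.8]), [6.2, 6.2])
far end tri (array([525.2,  30.7, 152. ]), [1.2, 1.2, 1.7])
```

>>> move_arm(
  plan=[
    {"tx":2.0,"ty":0.15,"tz":0,"wx":0,"wy":0,"wz":0},
    {"tx":2.0,"ty":0,"tz":0,"wx":0,"wy":0,"wz":0},
    {"tx":0,"ty":0,"tz":1.7,"wx":0,"wy":0,"wz":0},
    {"tx":0,"ty":0,"tz":2,"wx":0,"wy":0,"wz":0},
    {"tx":0,"ty":0,"tz":2,"wx":0,"wy":0,"wz":0},
    {"tx":0,"ty":0,"tz":2,"wx":0,"wy":0,"wz":0},
    {"tx":0,"ty":0,"tz":2,"wx":0,"wy":0,"wz":0},
    {"tx":0,"ty":0,"tz":2,"wx":0,"wy":0,"wz":0},
    {"tx":0,"ty":0,"tz":1,"wx":0,"wy":0,"wz":0},
    {"tx":0,"ty":0,"tz":0,"wx":0,"wy":0,"wz":0},
    {"tx":0,"ty":0,"tz":0,"wx":0,"wy":0,"wz":0},
  ],
)

```text
time_s: 8.93
ee_pos: [525.3, -18.0, 129.0]
ee_rot: [-180.0, -0.0, 88.8]
force: [0.2, 0.7, -0.6]
gripper_width: 59.6
gripper_force: 0.0
```

>>> move_arm(
  plan=[
    {"tx":0,"ty":0,"tz":0,"wx":0,"wy":0,"wz":0},
    {"tx":0,"ty":0,"tz":0,"wx":0,"wy":0,"wz":0},
    {"tx":0,"ty":0,"tz":0,"wx":0,"wy":0,"wz":0},
    {"tx":0,"ty":0,"tz":0,"wx":0,"wy":0,"wz":0},
    {"tx":0,"ty":0,"tz":0,"wx":0,"wy":0,"wz":0},
  ],
  gripper=2.2,
)

```text
time_s: 9.35
ee_pos: [525.4, -18.8, 129.4]
ee_rot: [179.9, 0.0, 88.7]
force: [-0.0, 0.5, 0.2]
gripper_width: 29.9
gripper_force: 0.0
```

```bash
python3 - <<'E'
from h import *
shot('wrist','w3');shot('scene','s3')
s=cv2.imread('pics/s3.png')[130:262,290:430];w=cv2.imread('pics/w3.png')[100:360,170:470]
cv2.imwrite('pics/c5.png',np.hstack([cv2.resize(s,(420,396),interpolation=2),cv2.resize(w,(380,396))]))
s=env.state();print(s['ee_pos'],s['force'],s['gripper_width'],s['gripper_force'])
E
```

```text
wrist {'vfov': 62.92664445191368, 'cx': 316.630196530671, 'cy': 207.89894793763222}
scene {'vfov': 51.750198466107165, 'cx': 324.4131451259672, 'cy': 192.2299449332073}
[525.20285183 -18.77012816 129.19070231] [-1.11517765 -0.31243308  0.22891121] 22.971597887021787 0.0
```

View pics/c5.png

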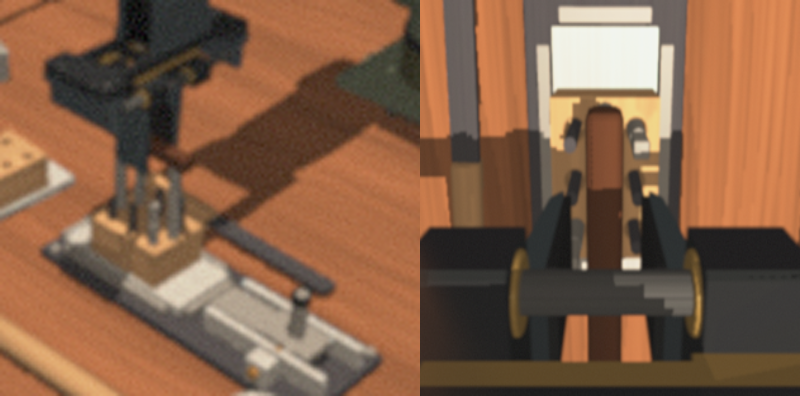

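The bar lies centred between the fingers (about column 605 in the crop), the latch is fully back, and the foot is clear of the tongue. Closing on the handle now.

>>> move_arm(
  plan=[
    {"tx":0,"ty":0,"tz":0,"wx":0,"wy":0,"wz":0},
    {"tx":0,"ty":0,"tz":0,"wx":0,"wy":0,"wz":0},
    {"tx":0,"ty":0,"tz":0,"wx":0,"wy":0,"wz":0},
    {"tx":0,"ty":0,"tz":0,"wx":0,"wy":0,"wz":0},
    {"tx":0,"ty":0,"tz":0,"wx":0,"wy":0,"wz":0},
  ],
  gripper=1.0,
  force=8,
)

```text
time_s: 9.87
ee_pos: [524.9, -18.8, 129.0]
ee_rot: [-180.0, 0.0, 88.7]
force: [-1.0, -0.2, 1.6]
gripper_width: 14.0
gripper_force: 8.0
```

>>> move_arm(
  plan=[
    {"tx":0,"ty":0,"tz":0,"wx":0,"wy":0,"wz":0},
    {"tx":0,"ty":0,"tz":0,"wx":0,"wy":0,"wz":0},
    {"tx":0,"ty":0,"tz":0,"wx":0,"wy":0,"wz":0},
    {"tx":0,"ty":0,"tz":0,"wx":0,"wy":0,"wz":0},
  ],
  gripper=0.5,
  force=40,
)

```text
time_s: 10.2
ee_pos: [524.9, -18.7, 128.9]
ee_rot: [-180.0, 0.0, 88.7]
force: [-2.8, -0.5, 2.2]
gripper_width: 13.7
gripper_force: 40.0
```

>>> move_arm(
  plan=[
    {"tx":0,"ty":-0.03,"tz":-0.1,"wx":0,"wy":0,"wz":0},
    {"tx":0,"ty":0,"tz":-0.1,"wx":0,"wy":0,"wz":0},
    {"tx":0,"ty":0,"tz":-0.2,"wx":0,"wy":0,"wz":0},
    {"tx":0,"ty":0,"tz":-0.2,"wx":0,"wy":0,"wz":0},
    {"tx":0,"ty":0,"tz":-0.2,"wx":0,"wy":0,"wz":0},
    {"tx":0,"ty":0,"tz":-0.2,"wx":0,"wy":0,"wz":0},
  ],
)

```text
time_s: 10.7
ee_pos: [524.8, -18.7, 139.0]
ee_rot: [-180.0, 0.0, 88.7]
force: [0.1, 0.3, -5.1]
gripper_width: 13.8
gripper_force: 40.0
```

It lifts freely, carrying about 5 N. Continuing upward.

>>> move_arm(
  plan=[
    {"tx":0,"ty":0,"tz":-0.3,"wx":0,"wy":0,"wz":0},
    {"tx":0,"ty":0,"tz":-0.4,"wx":0,"wy":0,"wz":0},
    {"tx":0,"ty":0,"tz":-0.5,"wx":0,"wy":0,"wz":0},
    {"tx":0,"ty":0,"tz":-0.5,"wx":0,"wy":0,"wz":0},
    {"tx":0,"ty":0,"tz":-0.5,"wx":0,"wy":0,"wz":0},
    {"tx":0,"ty":0,"tz":-0.5,"wx":0,"wy":0,"wz":0},
    {"tx":0,"ty":0,"tz":-0.5,"wx":0,"wy":0,"wz":0},
    {"tx":0,"ty":0,"tz":-0.5,"wx":0,"wy":0,"wz":0},
    {"tx":0,"ty":0,"tz":-0.5,"wx":0,"wy":0,"wz":0},
    {"tx":0,"ty":0,"tz":-0.5,"wx":0,"wy":0,"wz":0},
    {"tx":0,"ty":0,"tz":-0.5,"wx":0,"wy":0,"wz":0},
    {"tx":0,"ty":0,"tz":-0.5,"wx":0,"wy":0,"wz":0},
  ],
)

```text
time_s: 11.7
ee_pos: [524.8, -18.7, 196.4]
ee_rot: [-180.0, 0.0, 88.7]
force: [0.4, 0.1, -4.6]
gripper_width: 13.6
gripper_force: 40.0
```

>>> move_arm(
  plan=[
    {"tx":0,"ty":0,"tz":-0.5,"wx":0,"wy":0,"wz":0},
    {"tx":0,"ty":0,"tz":-0.5,"wx":0,"wy":0,"wz":0},
    {"tx":0,"ty":0,"tz":-0.5,"wx":0,"wy":0,"wz":0},
    {"tx":0,"ty":0,"tz":-0.5,"wx":0,"wy":0,"wz":0},
    {"tx":0,"ty":0,"tz":-0.5,"wx":0,"wy":0,"wz":0},
    {"tx":0,"ty":0,"tz":-0.4,"wx":0,"wy":0,"wz":0},
    {"tx":0,"ty":0,"tz":-0.3,"wx":0,"wy":0,"wz":0},
    {"tx":0,"ty":0,"tz":-0.2,"wx":0,"wy":0,"wz":0},
    {"tx":0,"ty":0,"tz":0,"wx":0,"wy":0,"wz":0},
    {"tx":0,"ty":0,"tz":0,"wx":0,"wy":0,"wz":0},
    {"tx":0,"ty":0,"tz":0,"wx":0,"wy":0,"wz":0},
    {"tx":0,"ty":0,"tz":0,"wx":0,"wy":0,"wz":0},
  ],
)

```text
time_s: 12.7
ee_pos: [524.6, -18.7, 229.6]
ee_rot: [-180.0, 0.0, 88.7]
force: [-0.6, -0.4, -5.7]
gripper_width: 13.8
gripper_force: 40.0
```

```bash
python3 - <<'E'
from h import *
shot('wrist','w4');shot('scene','s4')
s=cv2.imread('pics/s4.png')[110:262,280:430];w=cv2.imread('pics/w4.png')[0:360,150:490]
cv2.imwrite('pics/c6.png',np.hstack([cv2.resize(s,(420,425),interpolation=2),cv2.resize(w,(380,425))]))
s=env.state();print(s['ee_pos'],s['ee_rot'],s['force'],s['gripper_width'],s['gripper_force'])
E
```

```text
wrist {'vfov': 62.92664445191368, 'cx': 316.630196530671, 'cy': 207.89894793763222}
scene {'vfov': 51.750198466107165, 'cx': 324.4131451259672, 'cy': 192.2299449332073}
[524.7123047  -18.67068621 229.71813777] [-1.79975715e+02  4.23467215e-03  8.86964956e+01] [ 0.32662424 -0.67205332 -5.85471149] 13.464152466350187 39.99870300292969
```

View pics/c6.png

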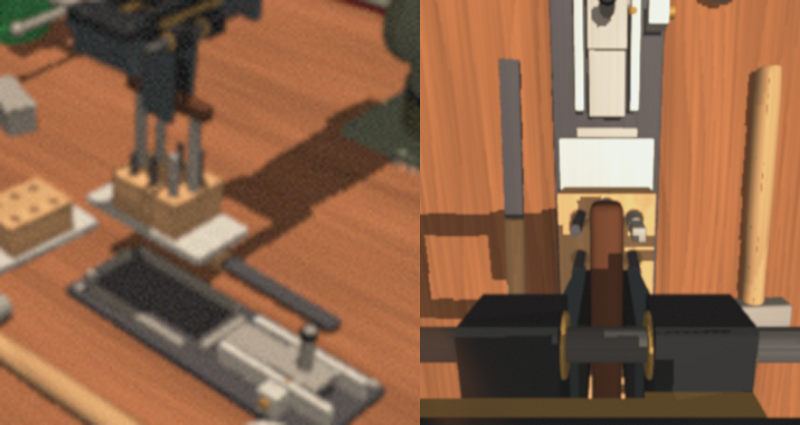

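The stand is level about 10 cm above the empty dock with the reamers in their holes. The latch is back at the detent and the bystanders are undisturbed. Handing in.

```bash
python3 -c "
from workcell import env
print(env.job_done())"
```

```text
the job is handed in; nothing more can be done
None
```

The latch is pushed open to its stop, and the stand is held level about 10 cm above the dock with the reamers in their holes and the bystanders unmoved; the job is handed in, but no verdict came back.

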